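# Strip the mounting stud

## Robot

A 6-joint arm with a two-finger parallel gripper is mounted at the origin on a cart in front of the work surface, level with it; the furniture and walls round the work are solid. World frame = base frame: x ahead of the robot, y to its left, z up, the work surface at z = 0. Lengths are in m, angles in rad, forces in N, time in s.
With the tool pointing down it reaches from about 0.35 to 0.925 m from the base axis. Payload 6.4 kg.
Tool frame: the origin (TCP) lies midway between the tips of the shut fingers; the grasp point (between the pads) lies 19 mm behind it (env.tcp_to_grasp is the distance from the TCP to the grasp point, in m); z points along the fingers, y is the line along which they close (so a half turn about z gives the same grasp; the last joint's range is limited). The gripper opens to 85 mm and grips with 20 to 120 N. Pads are 22 mm wide; open, the fingers measure 114 mm over their backs; the gripper's body (76 mm by 85 mm) begins 54 mm behind the grasp point. The pads swing forward as they close: fully open they stand 13 mm farther back than shut.
Start: joints at [1.129, 0.245, 1.558, -0, 1.339, -0.174], TCP at [0.172, 0.627, 0.231] pointing down, gripper open.
Joint ranges: [-3.13, 3.13], [-1.02, 2.26], [0.13, 2.54], [-0.95, 4.09], [0.21, 2.88], [-2.74, 2.74]. Speed limits (rad/s): [2.57, 2.57, 3.14, 3.14, 3.14, 3.14].

## Interface

Orientations are given as a 3x3 rotation matrix whose columns are the frame's x, y, z axes.
In Python, from rig import env gives the robot as it stands.
- The arm moves only by the tool step_arm, never from a script. Its argument "deltas" is a list of rows, each a list of 2 entries, a list of its own where there are three numbers: the shift along the tool's x, y, z in m, then the turn, a rotation vector about the tool's x, y, z in rad. A call has 1 to 20 rows; each row shifts and turns the commanded pose from where the row before left it, along the tool's axes as they then stand; what a row does not reach is not made up. A row lasts 1/8 s, in which the tool goes at most 62.5 mm and 10.7 degrees, less where a joint would pass 70% of its speed; a pose out of reach is approached as far as the arm can. A call with a gripper value outside its range is refused whole. "grip" is the opening in per cent of the stroke, from 0 (shut) to 100 (fully open), set as the call begins (left out, the last holds). The fingers move at their own pace and stop on an object; "grip_force" is the grip in N (left out, the last holds). Time passes only in rows, so rows that do not move let the fingers close. It gives the time, the measured TCP pose, the force, the opening and the grip force at its end, in the units of the state.
- env.get_obs(): the state, without advancing time (a new reading comes with each control period).
- env.grab_frame(name): name is "side" or "top" or "wrist"; returns (picture, depth): 420x560x3 uint8, red, green, blue; 420x560 float32, m along the optical axis (not along the pixel's ray), 0 where there is no reading.
- env.camera_info(name): a dict with "vertical_fov" (degrees; the focal length in pixels is half the picture's height over the tangent of half this angle, whatever the lens; pixels are square), "cx", "cy" (the principal point, pixels), "world_from_camera" (4x4, takes a point from camera to world coordinates); the wrist camera has in their place "hand_eye" (4x4, takes a point from camera to tool coordinates, whose origin is the TCP and whose axes are the flange's). Camera axes: x right, y down, z forward; pixel columns grow to the right and rows downward; lengths in m; the calibration is good to about 2 mm. The wrist camera is an equidistant fisheye: a pixel r from the principal point sees the ray r / f radians off the axis. A picture is of the moment at which its call begins: read the wrist's pose just before it. camera_info takes no time and is no camera call.
- env.hand_in(): hands the job in; it is judged then, once.
The state is a dict: "time_s": time; "q": joint angles; "qvel": joint speeds; "joint_efforts": joint torques, N m; "position": TCP position; "tcp_rot": TCP orientation; "force": force on the tool from outside, world axes, zero at the start; "wrist_torque": the same for the moment, N m; "opening": finger opening in m; "grasp_force": force on a finger pad.
Only numpy, scipy, OpenCV 4.12 (cv2) and the standard library are available. Lean on these libraries where they do the work, as an engineer would, in place of code of your own. Each camera call takes 0.05 s, during which the arm holds its last target. There are 200 camera calls.

## Task

Take apart the stack with the red wing nut: lift off the red wing nut first, then the brass spacer, then the aluminium bracket, one at a time, leaving what is below in its place until its turn. Set each one down in the blue tray before taking the next, without dropping it, right way up and side by side on the tray's floor.

Things in the scene. Friction and masses are not known exactly. Their poses are not given: they have to be found in the camera images.
- wing_nut: Red slip-on wing nut, unthreaded: lifts straight off. Hub 30 mm dia, 20 high, bore 14; two wings 9 thick along its x, 64 mm tip to tip, 7 to 30 above its underside. Origin: centre of underside, z up. About 40 g. Grip the hub across the wings (along its y). Starts on the spacer, underside at z 64 mm. A like stack with a black nut, fixed, 95 mm high, is 130 mm or more away, not part of the job.
- spacer: Brass spacer tube, 24 mm outer (thinner than the nut's hub) diameter, 14 mm bore, 24 mm high, about 70 g. Origin: centre of its underside, z along the tube, up. Starts on the bracket under the red wing nut, its underside at z 40 mm, loose over the stud: a plain fixed steel pin of 10 mm diameter, top at z 78 mm.
- bracket: Aluminium bridge bracket, 100 (its x) x 40 (its y) x 30 mm, about 120 g: plate 12 mm thick (18 to 30 above its underside) on two end feet 10 mm thick; 15 mm middle hole, loose over the stud. Origin: centre of its underside, on the stud's axis within 3 mm; z up. Its feet start on a fixed steel base plate 130 x 70 mm, top at z 10 mm. Grip across its 40 mm width.
- tray: Open blue plastic tray, fixed on the bench: 180 mm (its x) x 210 mm (its y) outside, 16 mm high, walls 4 mm thick. Origin: centre of its underside; the inside floor is 4 mm above it. Empty at the start. A test jig stands between it and the stacks, lower than 0.15 m; a shelf behind overhangs from x = 0.72 m, at z 0.27 to 0.32 m.
Things that resemble listed ones, but are neither listed nor needed, are in the scene too. There is more than one size of the bracket; the one meant has the size given above.

How it is judged:
On the way, in this order (a step that is already met when the one before it is completed fails the run):
1. the wing nut lies released in the tray, spacer and bracket still in place on the stud (moved less than 15 mm) (x of wing_nut in the frame of tray between -0.086 and 0.086 m and y of wing_nut in the frame of tray between -0.101 and 0.101 m and z of wing_nut in the frame of tray below 0.012 m and angle between wing_nut's own z axis and vertical below 0.2 rad and contact force between the fingers and wing_nut below 0.1 N and distance of each of spacer, bracket from where it was at the start of the episode below 0.015 m), for 0.2 s.
2. the spacer too lies released in the tray, the bracket still in place on the stud (moved less than 15 mm) (x of spacer in the frame of tray between -0.086 and 0.086 m and y of spacer in the frame of tray between -0.101 and 0.101 m and z of each of spacer, wing_nut in the frame of tray below 0.012 m and angle between each of spacer, wing_nut's own z axis and vertical below 0.2 rad and contact force between the fingers and spacer below 0.1 N and x of wing_nut in the frame of tray between -0.086 and 0.086 m and y of wing_nut in the frame of tray between -0.101 and 0.101 m and contact force between the fingers and wing_nut below 0.1 N and distance of bracket from where it was at the start of the episode below 0.015 m), for 0.2 s.
At the end, for the whole second after the job is handed in: Wing nut, spacer and bracket all lie released and at rest inside the blue tray, each on the tray's floor (underside within 8 mm of it) and right way up (within 0.2 rad) (x of wing_nut in the frame of tray between -0.086 and 0.086 m and y of wing_nut in the frame of tray between -0.101 and 0.101 m and z of each of wing_nut, spacer, bracket in the frame of tray below 0.012 m and angle between each of wing_nut, spacer, bracket's own z axis and vertical below 0.2 rad and contact force between the fingers and wing_nut below 0.1 N and x of spacer in the frame of tray between -0.086 and 0.086 m and y of spacer in the frame of tray between -0.101 and 0.101 m and contact force between the fingers and spacer below 0.1 N and x of bracket in the frame of tray between -0.086 and 0.086 m and y of bracket in the frame of tray between -0.101 and 0.101 m and contact force between the fingers and bracket below 0.1 N and linear speed of each of wing_nut, spacer, bracket below 0.03 m/s); the robot touches nothing.
It fails at once if the wing nut is dropped (falls freely faster than 0.9 m/s, about 4 cm) (contact force between wing_nut and anything else below 0.01 N and linear speed of wing_nut above 0.9 m/s).
It fails at once if the spacer is dropped (falls freely faster than 0.9 m/s, about 4 cm) (contact force between spacer and anything else below 0.01 N and linear speed of spacer above 0.9 m/s).
It fails at once if the bracket is dropped (falls freely faster than 0.9 m/s, about 4 cm) (contact force between bracket and anything else below 0.01 N and linear speed of bracket above 0.9 m/s).
It also fails if it takes over 72 s, if anything falls off the work surface, if the arm or the gripper's body presses on something with over 40 N, if the wrist force passes 120 N, or if a joint passes its speed limit or range.

## Working session

There is one attempt and no reset: what is moved stays moved. The work goes in short steps, Python scripts to look and compute and a tool call to move; the robot and the scene stay as the last step left them, time stands still between calls to the robot, and variables do not carry over. Pictures are saved under pics/ and viewed, at most 10 in all, crops included, and the job is handed in when it is done.

Besides the shell and the picture viewer there is one more tool, called after ">>>" as a command line: name --argument value ..., lists and objects as JSON in quotes. step_arm: Moves the arm, as the interface text tells. Its arguments: {"type":"object","properties":{"deltas":{"type":"array"},"grip":{"type":"number"},"grip_force":{"type":"number"}},"required":["deltas"]}

```bash
mkdir -p pics; cat > h.py <<'E'
import numpy as np, cv2
from rig import env
def grab(n):
    o=env.get_obs(); p,d=env.grab_frame(n); np.savez('pics/%s.npz'%n,p=p,d=d,pos=o['position'],R=o['tcp_rot']); return p,d
def load(n):
    z=np.load('pics/%s.npz'%n); return z['p'],z['d']
def world(n,u,v,z):
    i=env.camera_info(n); f=210/np.tan(np.radians(i['vertical_fov'])/2)
    u=np.asarray(u,float);v=np.asarray(v,float)
    c=np.stack([(u-i['cx'])/f*z,(v-i['cy'])/f*z,z*np.ones_like(u),np.ones_like(u)],-1)
    return (c@np.array(i['world_from_camera']).T)[...,:3]
def cloud(n,d):
    v,u=np.mgrid[:420,:560]; return world(n,u,v,d)
E
python3 - <<'E'
from h import *
for n in('top','side'):
    p,d=grab(n); cv2.imwrite(f'pics/{n}0.png',p[...,::-1]); print(n,env.camera_info(n))
o=env.get_obs();print(o['position'],o['tcp_rot'],o['time_s'],env.tcp_to_grasp)
E
```

```text
top {'vertical_fov': 42.13156281566961, 'cx': 276.2426879722135, 'cy': 208.05202126198358, 'world_from_camera': array([[-0.01005704, -0.99403487,  0.108598  ,  0.35337899],
       [-0.99994613,  0.00971852, -0.00364607, -0.02294218],
       [ 0.00256891, -0.10862882, -0.99407906,  1.62469788],
       [ 0.        ,  0.        ,  0.        ,  1.        ]])}
side {'vertical_fov': 46.50823725932872, 'cx': 278.31732623954105, 'cy': 205.24066236620774, 'world_from_camera': array([[ 0.99886032, -0.01654971,  0.04476804,  0.45796522],
       [-0.04714864, -0.48797664,  0.87158236, -1.10501354],
       [ 0.00742133, -0.87269978, -0.48820079,  0.67809588],
       [ 0.        ,  0.        ,  0.        ,  1.        ]])}
[0.1717519  0.62636748 0.23027041] [[-9.64376526e-01  2.64532346e-01 -7.44252732e-04]
 [ 2.64533232e-01  9.64375228e-01 -1.60903003e-03]
 [ 2.92098410e-04 -1.74859037e-03 -9.99998429e-01]] 0.1 0.0187
```

View pics/top0.png

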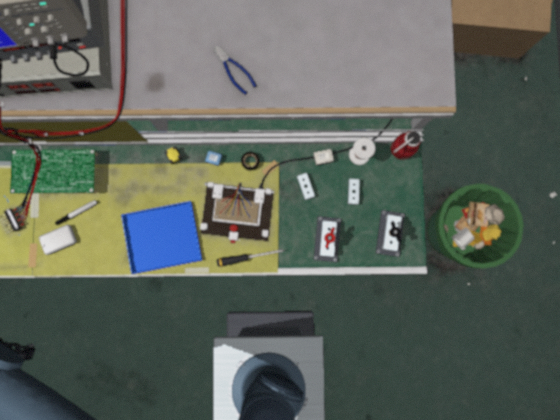

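View pics/side0.png

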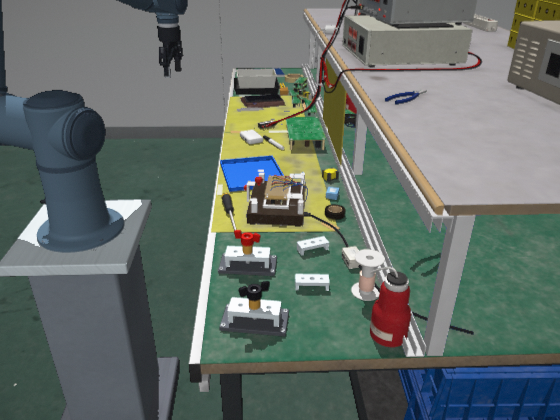

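The top view shows the red-nut stack at (327,238), the black-nut stack at (391,233), loose brackets at (306,186) and (354,191), and the tray at (162,238). The jig lies between them at (238,210). The bracket I want is the one under the red nut. I'll confirm that in a crop and measure it.

```bash
python3 - <<'E'
from h import *
p,d=load('top'); s,ds=load('side')
a=cv2.resize(p[208:268,297:357],(480,480),interpolation=cv2.INTER_CUBIC)
b=cv2.resize(s[225:285,213:283],(560//2*2*4//7,480*4//7*1+0),interpolation=cv2.INTER_CUBIC)
b=cv2.resize(b,(320,480*320//480*6//7)); b=cv2.copyMakeBorder(b,0,480-b.shape[0],0,0,cv2.BORDER_CONSTANT)
cv2.imwrite('pics/crop.png',np.hstack([a,b])[...,::-1])
P=cloud('top',d)
# tray
hsv=cv2.cvtColor(p,cv2.COLOR_RGB2HSV)
m=(cv2.inRange(hsv,(105,150,60),(125,255,255))>0); m[:190]=0;m[:,:100]=0;m[:,220:]=0
print('tray z',np.percentile(P[m][:,2],[2,50,98]))
print(cv2.minAreaRect(P[m][:,:2].astype(np.float32)*1000), P[m].mean(0))
sub=np.zeros_like(m);sub[212:264,308:346]=1
Z=P[...,2]
for lo,hi in((.004,.018),(.03,.047),(.06,.105)):
    k=sub&(Z>lo)&(Z<hi)&(d>0); q=P[k]; print(lo,k.sum(),cv2.minAreaRect(q[:,:2].astype(np.float32)*1000),q.mean(0))
red=(cv2.inRange(hsv,(0,130,60),(8,255,255))|cv2.inRange(hsv,(172,130,60),(180,255,255)))>0
k=red&sub; v,u=np.nonzero(k); print('red',k.sum(),u.mean(),v.mean(),P[k].mean(0),np.percentile(Z[k],[5,50,95]))
# black stack, and jig height
sb=np.zeros_like(m);sb[208:260,376:408]=1;kb=sb&(Z>.06);print('black',P[kb].mean(0))
kj=np.zeros_like(m);kj[180:242,200:275]=1;q=P[kj&(Z>.01)];print('jig',q.min(0),q.max(0))
E
```

```text
tray z [-0.00306701  0.00446899  0.01651415]
((449.6881408691406, 203.13583374023438), (202.07382202148438, 448.0101318359375), 1.2036404609680176) [0.44677737 0.31142533 0.0114524 ]
0.004 683 ((441.2729797363281, -177.5049591064453), (110.49363708496094, 152.4748992919922), 88.95513153076172) [ 0.43660893 -0.1761566   0.00956679]
0.03 325 ((435.8775939941406, -178.85281372070312), (40.74347686767578, 100.12353515625), 84.46421813964844) [ 0.43427091 -0.17689381  0.04043232]
0.06 126 ((434.825439453125, -177.7914276123047), (55.97190856933594, 26.86083221435547), 0.12349256873130798) [ 0.43564809 -0.17785231  0.08528077]
red 65 329.66153846153844 237.47692307692307 [ 0.43655201 -0.1787654   0.08390483] [0.07641125 0.08508478 0.09314524]
black [ 0.44648484 -0.35104099  0.14723361]
jig [ 0.35337899 -0.02294218  0.01000795] [0.61512868 0.19837939 1.62469788]
```

View pics/crop.png

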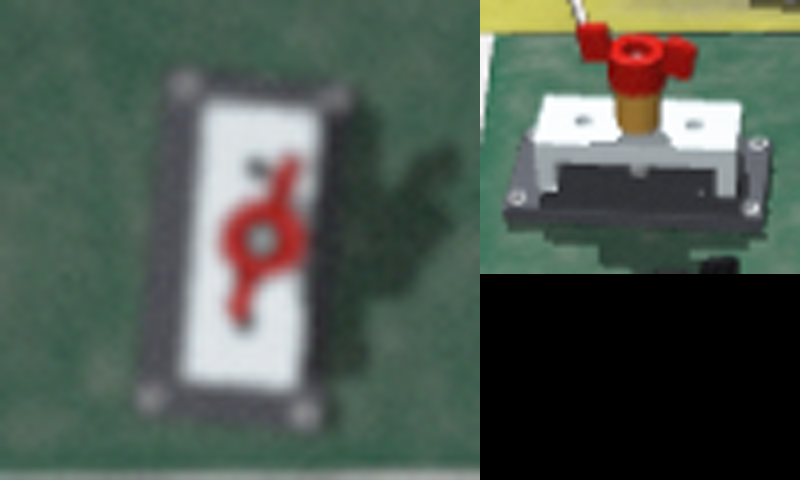

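The crop shows the red nut's hub centre at top-image (329.75,238.0), with wing tips at (333.5,228) and (327,247.8). Under it are the brass spacer and a white bracket with corners at about (322.2,220.9), (337.2,222.8), (334.8,256.8) and (319.8,255.5). Its measured size is 100x41 mm, which matches the size given. The loose brackets and the black stack are not part of the job.

```bash
cat >> h.py <<'E'
def atz(n,u,v,z):
    i=env.camera_info(n);o=np.array(i['world_from_camera'])[:3,3]; p=world(n,u,v,1.0); return o+(p-o)*(z-o[2])/(p[2]-o[2])
def go(x,y,z,yaw):   # yaw (deg) of tool y axis in world
    o=env.get_obs();R=np.array(o['tcp_rot']);yd=np.radians(yaw)
    T=np.array([[-np.sin(yd),np.cos(yd),0],[np.cos(yd),np.sin(yd),0],[0,0,-1]])
    T[:,0]=np.cross(T[:,1],T[:,2])
    from scipy.spatial.transform import Rotation as Q
    print('t',o['time_s'],'pos',np.round(o['position'],4),'shift mm',np.round(R.T@(np.array([x,y,z])-o['position'])*1000,1),'rot',np.round(Q.from_matrix(R.T@T).as_rotvec(),4))
E
python3 - <<'E'
from h import *
p,d=load('top');P=cloud('top',d)
print('hub',atz('top',329.75,238.0,.084))
w=[atz('top',*c,.094) for c in((333.5,228),(327,247.8))];print('wings',w,np.degrees(np.arctan2(*(w[0]-w[1])[1::-1])))
C=np.array([atz('top',*c,.040) for c in((322.2,220.9),(337.2,222.8),(334.8,256.8),(319.8,255.5))]);print('br',C.mean(0))
hsv=cv2.cvtColor(p,cv2.COLOR_RGB2HSV)
m=cv2.inRange(hsv,(105,150,60),(125,255,255)); n,l,s,c=cv2.connectedComponentsWithStats(m)
k=l==l[238,162]; q=P[k];print('tray',k.sum(),np.percentile(q[:,2],[2,50,98]))
r=cv2.minAreaRect(q[:,:2].astype(np.float32)*1000);print(r)
v,u=np.nonzero(k);ri=cv2.minAreaRect(np.stack([u,v],1).astype(np.float32));print(ri,atz('top',*ri[0],.016))
# side view hub check
s,ds=load('side');Q=cloud('side',ds);h2=cv2.cvtColor(s,cv2.COLOR_RGB2HSV)
r2=((cv2.inRange(h2,(0,130,60),(8,255,255))|cv2.inRange(h2,(172,130,60),(180,255,255)))>0);r2[:225]=0;r2[285:]=0;r2[:,:213]=0;r2[:,283:]=0
x=Q[r2];print('side red',x.mean(0),x.min(0),x.max(0))
print('side hub',atz('side',213+(636-480)*70/320,225+48*60/274,.084))
go(.435,-.178,.25,71.1)
E
```

```text
hub [ 0.43506525 -0.17897003  0.084     ]
wings [array([ 0.462563  , -0.18909441,  0.094     ]), array([ 0.40715097, -0.16967929,  0.094     ])] -19.30930651124418
br [ 0.43469884 -0.17974438  0.04      ]
tray 4099 [-0.00306701  0.00446899  0.01651415]
((449.6881408691406, 203.13583374023438), (202.07382202148438, 448.0101318359375), 1.2036404609680176)
((161.41932678222656, 237.0851287841797), (58.73332214355469, 70.70357513427734), 78.9964599609375) [0.44629396 0.3106778  0.016     ]
side red [ 0.43525589 -0.18270029  0.0804052 ] [ 0.4063851  -1.10501354 -0.00206645] [ 0.46260499 -0.03019572  0.67809588]
side hub [ 0.43605859 -0.18073546  0.084     ]
t 0.1 pos [0.1718 0.6264 0.2303] shift mm [-466.6 -706.1  -18.6] rot [-0.0018 -0.0002  0.0621]
```

>>> step_arm --deltas '[[[-0.0442,-0.0368,0],[0,0,0]],[[-0.0442,-0.0368,0],[0,0,0]],[[-0.0442,-0.0368,0],[0,0,0]],[[-0.0442,-0.0368,0],[0,0,0]],[[-0.0442,-0.0368,0],[0,0,0]],[[-0.0442,-0.0368,0],[0,0,0]],[[-0.0442,-0.0368,0],[0,0,0]],[[-0.0197,-0.0561,0],[0,0,0]],[[-0.0197,-0.0561,0],[0,0,0]],[[-0.0197,-0.0561,0],[0,0,0]],[[-0.0197,-0.0561,0],[0,0,0]],[[-0.0197,-0.0561,0],[0,0,0]],[[-0.0197,-0.0561,0],[0,0,0]],[[-0.0197,-0.0561,0],[0,0,0]],[[-0.0197,-0.0561,0],[0,0,0]],[[0,0,0],[0,0,0.062]],[[0,0,0],[0,0,0]]]'

```text
time_s: 2.22
position: [0.435, -0.1783, 0.2308]
tcp_rot: [[-0.946, 0.324, -0.001], [0.324, 0.946, 0.001], [0.001, 0.0, -1.0]]
force: [0.0, 0.8, -0.8]
opening: 0.0853
grasp_force: 0.0
```

```bash
python3 - <<'E'
from h import *
p,d=grab('wrist');cv2.imwrite('pics/w1.png',p[...,::-1]);print(env.camera_info('wrist'))
go(.4355,-.1795,.13,70.7)
E
```

```text
{'vertical_fov': 65.70646984690485, 'cx': 278.2118140370927, 'cy': 210.8131375481053, 'hand_eye': array([[ 5.82155470e-05, -9.51582001e-01, -3.07395011e-01,
         7.95735047e-02],
       [ 9.99999990e-01,  1.69675781e-05,  1.36858124e-04,
        -3.14181506e-04],
       [-1.25015978e-04, -3.07395016e-01,  9.51581993e-01,
        -1.43387348e-01],
       [ 0.00000000e+00,  0.00000000e+00,  0.00000000e+00,
         1.00000000e+00]])}
t 2.275 pos [ 0.4352 -0.1778  0.2309] shift mm [ -1.   -1.6 100.9] rot [ 0.0003 -0.0009  0.0079]
```

View pics/w1.png

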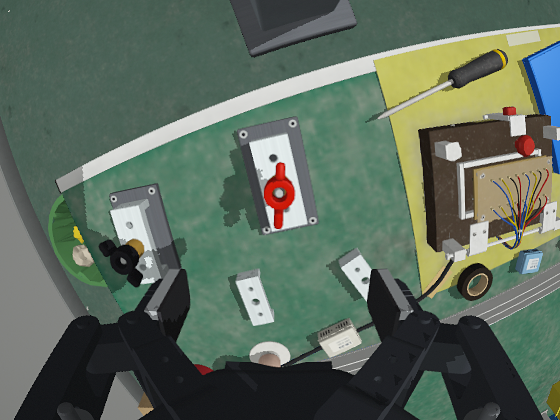

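The wrist view shows the hub centre at (280,193), wing tips at (281,166) and (278,224), and the red-stack bracket from (247,140) to (310,228).

```bash
cat >> h.py <<'E'
def wr(u,v,z,name='wrist'):
    s=np.load('pics/wrist.npz');i=env.camera_info('wrist');f=210/np.tan(np.radians(i['vertical_fov'])/2)
    a=np.array([u-i['cx'],v-i['cy']]);r=np.hypot(*a);t=r/f
    ray=np.r_[a/r*np.sin(t),np.cos(t)];H=i['hand_eye'];R=s['R']
    o=R@H[:3,3]+s['pos'];dr=R@H[:3,:3]@ray
    return o+dr*(z-o[2])/dr[2]
E
python3 - <<'E'
from h import *
print(wr(280,193,.084),wr(281,166,.094),wr(278,224,.094))
w=wr(281,166,.094)-wr(278,224,.094);print(np.degrees(np.arctan2(-w[1],-w[0])))
E
```

```text
[ 0.43240192 -0.17589739  0.084     ] [ 0.40709688 -0.16640012  0.094     ] [ 0.45710934 -0.18632234  0.094     ]
-21.719620853781233
```

>>> step_arm --deltas '[[[0,0,0.05],[0,0,0.01]],[[0,0,0.05],[0,0,0]],[[0,0,0.04],[0,0,0]],[[0,0,0.025],[0,0,0]],[[0,0,0],[0,0,0]]]'

```text
time_s: 2.9
position: [0.434, -0.176, 0.0644]
tcp_rot: [[-0.944, 0.331, -0.004], [0.331, 0.944, 0.003], [0.005, 0.001, -1.0]]
force: [-0.1, 0.6, -0.6]
opening: 0.0855
grasp_force: 0.0
```

>>> step_arm --deltas '[[[0,0,0],[0,0,0]],[[0,0,0],[0,0,0]],[[0,0,0],[0,0,0]],[[0,0,0],[0,0,0]],[[0,0,0],[0,0,0]],[[0,0,0],[0,0,0]],[[0,0,0],[0,0,0]]]' --grip 0 --grip_force 35

```text
time_s: 3.78
position: [0.4361, -0.1784, 0.0674]
tcp_rot: [[-0.943, 0.333, 0.001], [0.333, 0.943, -0.001], [-0.001, -0.0, -1.0]]
force: [-2.4, 1.9, 6.2]
opening: 0.0278
grasp_force: 35.6
```

>>> step_arm --deltas '[[[0,0,-0.01],[0,0,0]],[[0,0,-0.015],[0,0,0]],[[0,0,-0.03],[0,0,0]],[[0,0,-0.045],[0,0,0]],[[0,0,-0.045],[0,0,0]],[[0,0,-0.02],[0,0,0]],[[0,0,0],[0,0,0]]]'

```text
time_s: 4.65
position: [0.4363, -0.1786, 0.2339]
tcp_rot: [[-0.943, 0.333, 0.004], [0.333, 0.943, -0.003], [-0.005, -0.002, -1.0]]
force: [0.7, 0.7, -1.5]
opening: 0.0278
grasp_force: 35.0
```

```bash
python3 - <<'E'
from h import *
p,d=grab('wrist');p2,_=grab('side')
a=cv2.resize(p[150:420,180:380],(400,540));b=cv2.resize(p2[170:290,200:290],(405,540))
cv2.imwrite('pics/w2.png',np.hstack([a,b[:,:400]])[...,::-1])
go(.3934,.3529,.23,70.7)
E
```

```text
t 4.75 pos [ 0.435  -0.1776  0.2307] shift mm [216.  486.4   1. ] rot [ 0.0002 -0.0008 -0.0029]
```

View pics/w2.png

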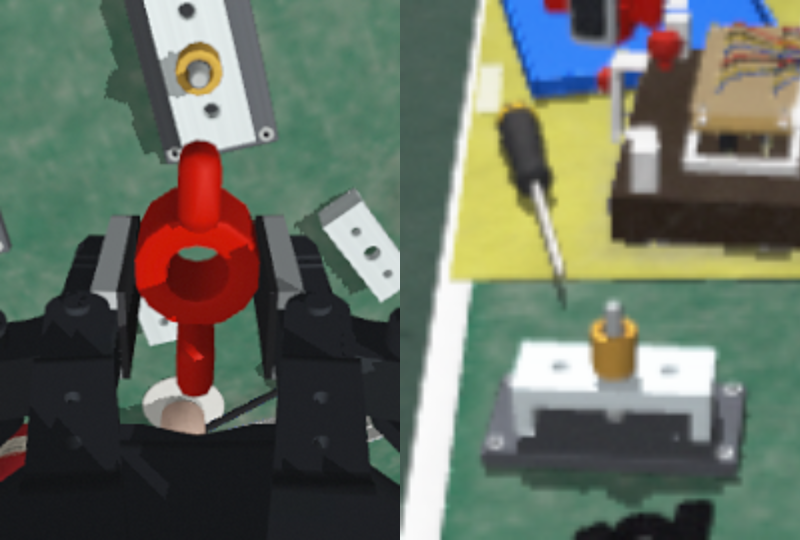

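The nut is held upright, and the spacer (wrist crop at (198,68)) and bracket are still in place. Carrying it to the tray.

>>> step_arm --deltas '[[[0.0108,0.0243,0],[0,0,0]],[[0.0216,0.0486,0],[0,0,0]],[[0.0216,0.0486,0],[0,0,0]],[[0.0216,0.0486,0],[0,0,0]],[[0.0216,0.0486,0],[0,0,0]],[[0.0216,0.0486,0],[0,0,0]],[[0.0216,0.0486,0],[0,0,0]],[[0.0216,0.0486,0],[0,0,0]],[[0.0216,0.0486,0],[0,0,0]],[[0.0216,0.0486,0],[0,0,0]],[[0.0108,0.0243,0],[0,0,0]],[[0,0,0],[0,0,0]],[[0,0,0.05],[0,0,0]],[[0,0,0.05],[0,0,0]],[[0,0,0.05],[0,0,0]],[[0,0,0.035],[0,0,0]],[[0,0,0.02],[0,0,0]],[[0,0,0],[0,0,0]],[[0,0,0],[0,0,0]],[[0,0,0],[0,0,0]]]'

```text
time_s: 7.25
position: [0.3946, 0.3525, 0.0276]
tcp_rot: [[-0.943, 0.333, 0.002], [0.334, 0.943, 0.001], [-0.002, 0.002, -1.0]]
force: [-0.2, -0.7, -0.3]
opening: 0.0277
grasp_force: 35.0
```

```bash
python3 - <<'E'
from h import *
p,d=grab('wrist');p2,_=grab('top')
a=cv2.resize(p[60:420,60:500],(488,400));b=cv2.resize(p2[192:282,110:215],(312,267));b=cv2.copyMakeBorder(b,0,133,0,0,0)
cv2.imwrite('pics/w3.png',np.hstack([a,b])[...,::-1])
go(.3934,.3529,.0065,70.7)
E
```

```text
t 7.35 pos [0.3944 0.3526 0.0273] shift mm [ 1.1 -0.  20.8] rot [ 0.0014  0.0012 -0.0029]
```

View pics/w3.png

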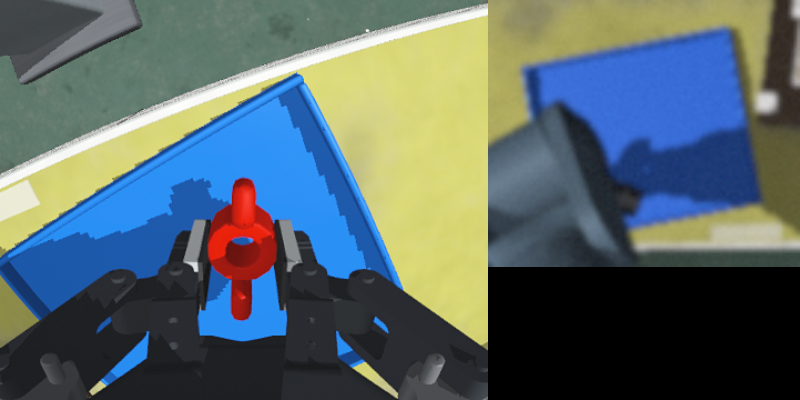

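The wrist view shows the nut just above the tray floor. The tray's near corner is at wrist pixel (330,132), its near-left corner at about (62,294), and the right wall at (421,321). Checking the tray pose from these.

```bash
python3 - <<'E'
from h import *
A,B,C=wr(330,132,.016),wr(62,294,.016),wr(421,321,.016);print(A,B,C,np.linalg.norm(A-B))
e=(A-B)/np.linalg.norm(A-B);print(np.degrees(np.arctan2(-e[0],e[1])))
T=np.array([.446,.311])
for th in(9,10.5):
    c,s=np.cos(np.radians(th)),np.sin(np.radians(th));R=np.array([[c,-s],[s,c]])
    for X in (A,B,C,np.array([.3944,.3526])): print(th,np.round((R.T@(X[:2]-T))*1000,1))
E
```

```text
[0.33773729 0.39852707 0.016     ] [0.37362887 0.20514838 0.016     ] [0.46685754 0.42332434 0.016     ] 0.19668127046122527
10.514594381070086
9 [-93.2 103.4]
9 [-88.  -93.2]
9 [ 38.2 107.7]
9 [-44.5  49.2]
10.5 [-90.5 105.8]
10.5 [-90.4 -90.9]
10.5 [ 41.  106.6]
10.5 [-43.2  50.3]
```

>>> step_arm --deltas '[[[0,0,0.01],[0,0,0]],[[0,0,0.007],[0,0,0]],[[0,0,0],[0,0,0]],[[0,0,0],[0,0,0]],[[0,0,0],[0,0,0]]]'

```text
time_s: 7.98
position: [0.3939, 0.3524, 0.0095]
tcp_rot: [[-0.943, 0.333, 0.0], [0.333, 0.943, 0.0], [-0.0, 0.0, -1.0]]
force: [0.5, 0.3, -0.1]
opening: 0.0281
grasp_force: 35.0
```

>>> step_arm --deltas '[[[0,0,0.002],[0,0,0]],[[0,0,0],[0,0,0]],[[0,0,0.001],[0,0,0]],[[0,0,0],[0,0,0]]]'

```text
time_s: 8.48
position: [0.3941, 0.3525, 0.0074]
tcp_rot: [[-0.943, 0.333, -0.0], [0.333, 0.943, -0.0], [0.0, -0.0, -1.0]]
force: [-3.3, -1.7, 9.8]
opening: 0.0281
grasp_force: 36.0
```

>>> step_arm --deltas '[[[0,0,0],[0,0,0]],[[0,0,0],[0,0,0]],[[0,0,0],[0,0,0]],[[0,0,0],[0,0,0]]]' --grip 60

```text
time_s: 8.98
position: [0.3936, 0.3522, 0.0061]
tcp_rot: [[-0.943, 0.333, -0.0], [0.333, 0.943, -0.0], [0.0, -0.0, -1.0]]
force: [-0.4, -0.3, -0.0]
opening: 0.0512
grasp_force: 0.0
```

>>> step_arm --deltas '[[[0,0,-0.01],[0,0,0]],[[0,0,-0.03],[0,0,0]],[[0,0,-0.06],[0,0,0]],[[0,0,-0.06],[0,0,0]],[[0,0,-0.06],[0,0,0]],[[0,0,0],[0,0,0]]]'

```text
time_s: 9.72
position: [0.3967, 0.354, 0.2336]
tcp_rot: [[-0.943, 0.333, 0.011], [0.333, 0.943, 0.007], [-0.009, 0.01, -1.0]]
force: [-0.8, 0.1, -0.3]
opening: 0.0512
grasp_force: 0.0
```

```bash
python3 - <<'E'
from h import *
p,d=grab('wrist');p2,_=grab('side')
a=cv2.resize(p,(480,360));b=cv2.resize(p2[140:290,200:290],(320,533))
cv2.imwrite('pics/w4.png',np.hstack([cv2.copyMakeBorder(a,0,173,0,0,0),b])[...,::-1])
go(.435,-.178,.23,71)
E
```

```text
t 9.825 pos [0.3939 0.3524 0.2273] shift mm [-215.5 -486.3   -3.1] rot [ 0.0014  0.0013 -0.0081]
```

View pics/w4.png

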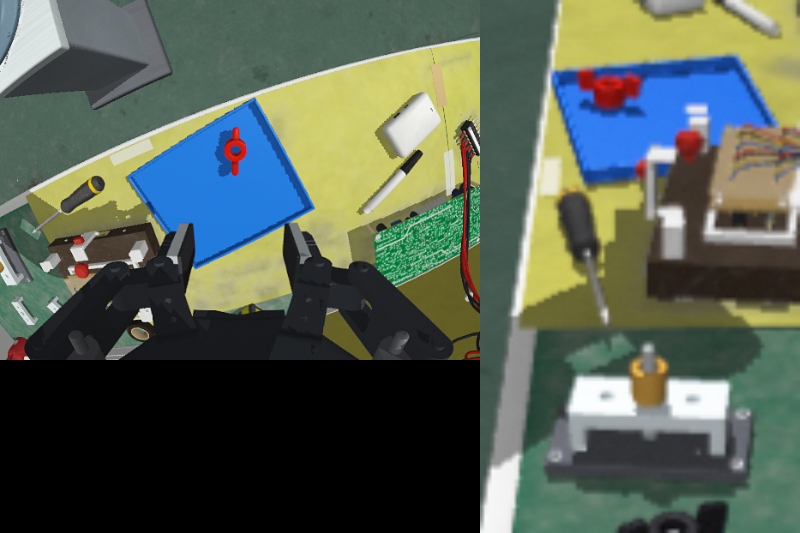

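The nut stands upright in the tray at (235,150), and the spacer and bracket are undisturbed. Next is the spacer.

>>> step_arm --deltas '[[[-0.0108,-0.0243,0],[0,0,0]],[[-0.0216,-0.0486,0],[0,0,0]],[[-0.0216,-0.0486,0],[0,0,0]],[[-0.0216,-0.0486,0],[0,0,0]],[[-0.0216,-0.0486,0],[0,0,0]],[[-0.0216,-0.0486,0],[0,0,0]],[[-0.0216,-0.0486,0],[0,0,0]],[[-0.0216,-0.0486,0],[0,0,0]],[[-0.0216,-0.0486,0],[0,0,0]],[[-0.0216,-0.0486,0],[0,0,0]],[[-0.0108,-0.0243,0],[0,0,0]],[[0,0,0],[0,0,0]],[[0,0,0.05],[0,0,0]],[[0,0,0.05],[0,0,0]],[[0,0,0.04],[0,0,0]],[[0,0,0.02],[0,0,0]],[[0,0,0],[0,0,0]],[[0,0,0],[0,0,0]]]'

```text
time_s: 12.08
position: [0.4357, -0.1775, 0.0669]
tcp_rot: [[-0.943, 0.332, 0.001], [0.332, 0.943, -0.0], [-0.001, -0.0, -1.0]]
force: [0.2, 0.8, -0.1]
opening: 0.0511
grasp_force: 0.0
```

```bash
python3 - <<'E'
from h import *
p,d=grab('wrist');cv2.imwrite('pics/w5.png',cv2.resize(p[150:420,130:430],(600,540))[...,::-1])
go(.435,-.178,.0435,71)
E
```

```text
t 12.125 pos [ 0.4361 -0.1779  0.0674] shift mm [ 1.1 -0.4 23.9] rot [-0.0005  0.0017 -0.0076]
```

View pics/w5.png

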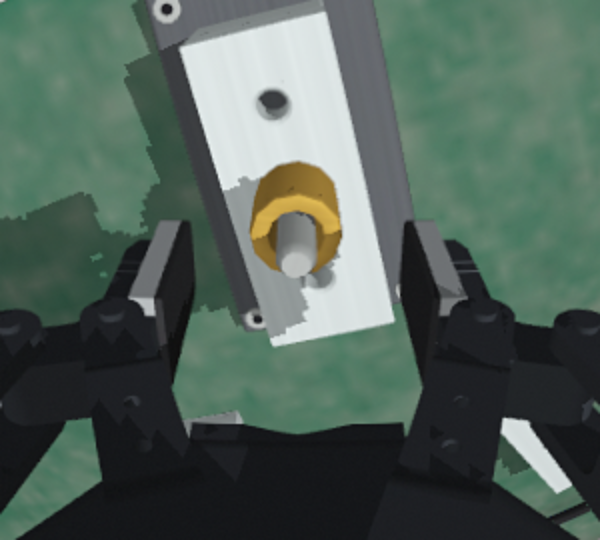

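The spacer at (297,235) is centred between the pads at (190) and (405). Descending and gripping.

>>> step_arm --deltas '[[[0,0,0.015],[0,0,0]],[[0,0,0.008],[0,0,0]],[[0,0,0],[0,0,0]],[[0,0,0],[0,0,0]]]'

```text
time_s: 12.62
position: [0.4355, -0.1781, 0.0433]
tcp_rot: [[-0.943, 0.333, 0.0], [0.333, 0.943, -0.0], [-0.0, -0.0, -1.0]]
force: [0.5, -0.2, 0.2]
opening: 0.0513
grasp_force: 0.0
```

>>> step_arm --deltas '[[[0,0,0],[0,0,0]],[[0,0,0],[0,0,0]],[[0,0,0],[0,0,0]],[[0,0,0],[0,0,0]],[[0,0,0],[0,0,0]],[[0,0,0],[0,0,0]]]' --grip 0 --grip_force 35

```text
time_s: 13.38
position: [0.4357, -0.1782, 0.0437]
tcp_rot: [[-0.943, 0.333, 0.001], [0.333, 0.943, -0.0], [-0.001, -0.0, -1.0]]
force: [-1.6, 1.0, 6.3]
opening: 0.0227
grasp_force: 34.5
```

>>> step_arm --deltas '[[[0,0,-0.01],[0,0,0]],[[0,0,-0.02],[0,0,0]],[[0,0,-0.04],[0,0,0]],[[0,0,-0.05],[0,0,0]],[[0,0,-0.05],[0,0,0]],[[0,0,-0.015],[0,0,0]],[[0,0,0],[0,0,0]]]'

```text
time_s: 14.25
position: [0.4355, -0.178, 0.2286]
tcp_rot: [[-0.943, 0.333, 0.001], [0.333, 0.943, -0.001], [-0.001, -0.0, -1.0]]
force: [-0.4, 0.8, -0.2]
opening: 0.0229
grasp_force: 34.4
```

>>> step_arm --deltas '[[[0.0071,0.0264,0],[0,0,0]],[[0.0143,0.0528,0],[0,0,0]],[[0.0143,0.0528,0],[0,0,0]],[[0.0143,0.0528,0],[0,0,0]],[[0.0143,0.0528,0],[0,0,0]],[[0.0143,0.0528,0],[0,0,0]],[[0.0143,0.0528,0],[0,0,0]],[[0.0143,0.0528,0],[0,0,0]],[[0.0143,0.0528,0],[0,0,0]],[[0.0143,0.0528,0],[0,0,0]],[[0.0071,0.0264,0],[0,0,0]],[[0,0,0],[0,0,0]],[[0,0,0.05],[0,0,0]],[[0,0,0.05],[0,0,0]],[[0,0,0.05],[0,0,0]],[[0,0,0.035],[0,0,0]],[[0,0,0.015],[0,0,0]],[[0,0,0],[0,0,0]],[[0,0,0],[0,0,0]]]'

```text
time_s: 16.62
position: [0.4779, 0.3678, 0.03]
tcp_rot: [[-0.943, 0.334, 0.003], [0.334, 0.943, 0.001], [-0.002, 0.002, -1.0]]
force: [-0.5, -0.1, 1.0]
opening: 0.023
grasp_force: 34.5
```

```bash
python3 - <<'E'
from h import *
p,d=grab('wrist');p2,_=grab('side')
a=cv2.resize(p[60:420,60:500],(488,400));b=cv2.resize(p2[140:290,200:290],(240,400))
cv2.imwrite('pics/w6.png',np.hstack([a,b])[...,::-1])
go(.477,.367,.0075,70.6)
E
```

```text
t 16.725 pos [0.4779 0.368  0.0302] shift mm [ 0.6 -1.4 22.7] rot [ 0.0024  0.0023 -0.0012]
```

View pics/w6.png

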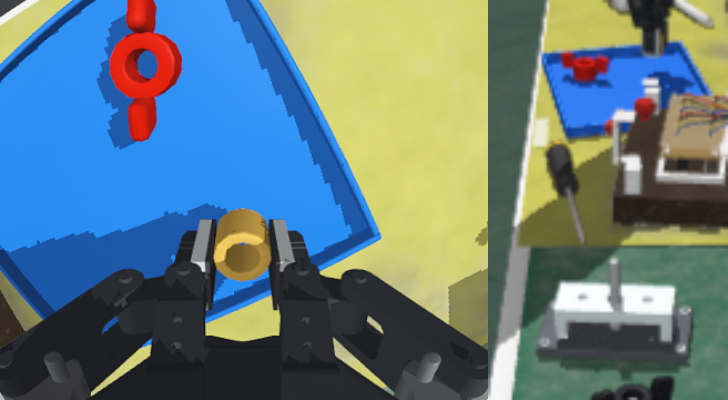

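The spacer is held upright at (242,242) inside the tray, and the bracket is still on its stud. Lowering it.

>>> step_arm --deltas '[[[0,0,0.01],[0,0,0]],[[0,0,0.009],[0,0,0]],[[0,0,0],[0,0,0]],[[0,0,0.002],[0,0,0]],[[0,0,0],[0,0,0]],[[0,0,0],[0,0,0]]]'

```text
time_s: 17.48
position: [0.4767, 0.3675, 0.0078]
tcp_rot: [[-0.943, 0.333, -0.0], [0.333, 0.943, -0.0], [0.0, -0.0, -1.0]]
force: [-2.0, -1.1, 4.9]
opening: 0.0232
grasp_force: 35.0
```

>>> step_arm --deltas '[[[0,0,0],[0,0,0]],[[0,0,0],[0,0,0]],[[0,0,0],[0,0,0]],[[0,0,0],[0,0,0]]]' --grip 55

```text
time_s: 17.98
position: [0.4766, 0.3674, 0.0072]
tcp_rot: [[-0.943, 0.333, -0.0], [0.333, 0.943, -0.0], [0.0, -0.0, -1.0]]
force: [0.7, -0.3, 1.1]
opening: 0.0472
grasp_force: 0.0
```

>>> step_arm --deltas '[[[0,0,-0.01],[0,0,0]],[[0,0,-0.03],[0,0,0]],[[0,0,-0.06],[0,0,0]],[[0,0,-0.06],[0,0,0]],[[0,0,-0.06],[0,0,0]],[[0,0,0],[0,0,0]],[[0,0,0],[0,0,0]]]'

```text
time_s: 18.85
position: [0.4764, 0.3674, 0.2274]
tcp_rot: [[-0.943, 0.333, 0.0], [0.333, 0.943, 0.0], [-0.0, 0.0, -1.0]]
force: [-0.2, 0.1, -1.2]
opening: 0.047
grasp_force: 0.0
```

```bash
python3 - <<'E'
from h import *
p,d=grab('wrist');cv2.imwrite('pics/w7.png',p[...,::-1])
go(.435,-.178,.23,85)
E
```

```text
t 18.9 pos [0.4759 0.3671 0.226 ] shift mm [-143.1 -527.6   -3.3] rot [-0.0014 -0.0017 -0.2525]
```

View pics/w7.png

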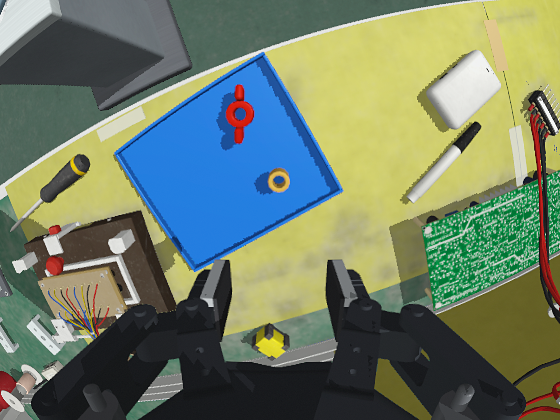

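The spacer stands at (280,181) and the nut at (240,114), both upright on the tray floor. Now the bracket. My picture views are used up, so I'll check the rest with depth numbers.

>>> step_arm --deltas '[[[-0.0071,-0.0264,0],[0,0,0]],[[-0.0143,-0.0528,0],[0,0,0]],[[-0.0143,-0.0528,0],[0,0,0]],[[-0.0143,-0.0528,0],[0,0,0]],[[-0.0143,-0.0528,0],[0,0,0]],[[-0.0143,-0.0528,0],[0,0,0]],[[-0.0143,-0.0528,0],[0,0,0]],[[-0.0143,-0.0528,0],[0,0,0]],[[-0.0143,-0.0528,0],[0,0,0]],[[-0.0143,-0.0528,0],[0,0,0]],[[-0.0071,-0.0264,0],[0,0,0]],[[0,0,0],[0,0,-0.12]],[[0,0,0],[0,0,-0.132]],[[0,0,0],[0,0,0]],[[0,0,0],[0,0,0]]]' --grip 95

```text
time_s: 20.78
position: [0.435, -0.1775, 0.2263]
tcp_rot: [[-0.996, 0.089, -0.002], [0.089, 0.996, 0.001], [0.002, 0.001, -1.0]]
force: [-0.3, -0.2, 1.0]
opening: 0.0811
grasp_force: 0.0
```

```bash
cat >> h.py <<'E'
def wcloud():
    s=np.load('pics/wrist.npz');i=env.camera_info('wrist');f=210/np.tan(np.radians(i['vertical_fov'])/2)
    v,u=np.mgrid[:420,:560];a=np.stack([u-i['cx'],v-i['cy']],-1);r=np.hypot(a[...,0],a[...,1])+1e-9;t=r/f
    ray=np.concatenate([a/r[...,None]*np.tan(t)[...,None],np.ones((420,560,1))],-1)*s['d'][...,None]
    H=i['hand_eye'];return (ray@H[:3,:3].T+H[:3,3])@s['R'].T+s['pos']
E
python3 - <<'E'
from h import *
p,d=grab('wrist');P=wcloud()
k=(abs(P[...,0]-.435)<.065)&(abs(P[...,1]+.178)<.05)&(P[...,2]>.034)&(P[...,2]<.047)&(d>0)
k=cv2.morphologyEx(k.astype(np.uint8),cv2.MORPH_OPEN,np.ones((3,3)))>0
q=P[k];print(k.sum(),np.median(q[:,2]),cv2.minAreaRect(q[:,:2].astype(np.float32)*1000),q.mean(0))
go(.435,-.178,.016,85)
E
```

```text
3215 0.040686110647950025 ((433.8021240234375, -176.94873046875), (40.098758697509766, 100.15371704101562), 84.74632263183594) [ 0.4314014  -0.17678635  0.04067179]
t 20.825 pos [ 0.4351 -0.1776  0.2266] shift mm [-1.000e-01 -5.000e-01  2.106e+02] rot [ 0.0007 -0.0012 -0.0018]
```

>>> step_arm --deltas '[[[0,0,0.05],[0,0,0]],[[0,0,0.06],[0,0,0]],[[0,0,0.05],[0,0,0]],[[0,0,0.03],[0,0,0]],[[0,0,0.018],[0,0,0]],[[0,0,0],[0,0,0]],[[0,0,0],[0,0,0]]]'

```text
time_s: 21.7
position: [0.436, -0.1783, 0.0201]
tcp_rot: [[-0.996, 0.088, 0.001], [0.088, 0.996, -0.001], [-0.001, -0.001, -1.0]]
force: [-0.4, -1.1, -0.2]
opening: 0.0813
grasp_force: 0.0
```

>>> step_arm --deltas '[[[0,0,0],[0,0,0]],[[0,0,0],[0,0,0]],[[0,0,0],[0,0,0]],[[0,0,0],[0,0,0]],[[0,0,0],[0,0,0]],[[0,0,0],[0,0,0]]]' --grip 0 --grip_force 50

```text
time_s: 22.45
position: [0.4361, -0.1784, 0.0202]
tcp_rot: [[-0.996, 0.088, 0.001], [0.088, 0.996, -0.001], [-0.001, -0.001, -1.0]]
force: [-0.8, 1.0, 6.3]
opening: 0.0385
grasp_force: 51.0
```

>>> step_arm --deltas '[[[0,0,-0.01],[0,0,0]],[[0,0,-0.02],[0,0,0]],[[0,0,-0.04],[0,0,0]],[[0,0,-0.05],[0,0,0]],[[0,0,-0.05],[0,0,0]],[[0,0,-0.04],[0,0,0]],[[0,0,0],[0,0,0]]]'

```text
time_s: 23.32
position: [0.437, -0.179, 0.2333]
tcp_rot: [[-0.996, 0.088, 0.006], [0.088, 0.996, -0.005], [-0.007, -0.004, -1.0]]
force: [-0.2, 0.1, -0.9]
opening: 0.0387
grasp_force: 50.6
```

>>> step_arm --deltas '[[[0.0014,0.0278,0],[0,0,0]],[[0.0028,0.0556,0],[0,0,0]],[[0.0028,0.0556,0],[0,0,0]],[[0.0028,0.0556,0],[0,0,0]],[[0.0028,0.0556,0],[0,0,0]],[[0.0028,0.0556,0],[0,0,0]],[[0.0028,0.0556,0],[0,0,0]],[[0.0028,0.0556,0],[0,0,0]],[[0.0014,0.0278,0],[0,0,0]],[[0,0,0],[0,0,0]],[[0,0,0],[0,0,0]]]'

```text
time_s: 24.7
position: [0.4514, 0.2663, 0.228]
tcp_rot: [[-0.996, 0.088, -0.002], [0.088, 0.996, -0.001], [0.002, -0.001, -1.0]]
force: [0.2, -0.4, -0.9]
opening: 0.0391
grasp_force: 50.7
```

```bash
python3 - <<'E'
from h import *
p2,d=grab('side');P=cloud('side',d)
k=(abs(P[...,0]-.435)<.04)&(abs(P[...,1]+.178)<.03)&(d>0);print('stack max z',np.percentile(P[k][:,2],[50,90,99]))
p,d=grab('wrist');P=wcloud()
o=env.get_obs();c=o['position']
k=(abs(P[...,0]-c[0])<.07)&(abs(P[...,1]-c[1])<.03)&(P[...,2]>c[2]+.01)&(P[...,2]<c[2]+.03)&(d>0);q=P[k]
print(k.sum(),cv2.minAreaRect(q[:,:2].astype(np.float32)*1000),q.mean(0)-c); A=np.c_[q[:,:2],np.ones(len(q))];print('plane',np.linalg.lstsq(A,q[:,2],rcond=None)[0])
go(.453,.267,.0145,84.9)
E
```

```text
stack max z [0.00868617 0.04115988 0.07373702]
17734 ((446.1452941894531, 266.284423828125), (99.68734741210938, 58.8882942199707), 6.517853260040283) [-0.01303415  0.00107642  0.01998491]
plane [ 0.0023365  -0.00268724  0.24833963]
t 24.8 pos [0.4519 0.266  0.2287] shift mm [ -1.2   1.2 214.2] rot [-0.0007 -0.001  -0.0002]
```

The bracket is held level, with a plane slope under 0.003. Lowering it by about 214 mm in total.

>>> step_arm --deltas '[[[0,0,0.05],[0,0,0]],[[0,0,0.055],[0,0,0]],[[0,0,0.05],[0,0,0]],[[0,0,0.03],[0,0,0]],[[0,0,0.015],[0,0,0]],[[0,0,0.01],[0,0,0]],[[0,0,0.003],[0,0,0]],[[0,0,0],[0,0,0]],[[0,0,0],[0,0,0]]]'

```text
time_s: 25.92
position: [0.4528, 0.2674, 0.0172]
tcp_rot: [[-0.996, 0.088, 0.002], [0.088, 0.996, 0.001], [-0.002, 0.001, -1.0]]
force: [-0.5, 0.4, -0.8]
opening: 0.0391
grasp_force: 50.7
```

>>> step_arm --deltas '[[[0,0,0.002],[0,0,0]],[[0,0,0.001],[0,0,0]],[[0,0,0],[0,0,0]],[[0,0,0],[0,0,0]]]'

```text
time_s: 26.42
position: [0.4524, 0.2673, 0.0142]
tcp_rot: [[-0.996, 0.087, 0.0], [0.087, 0.996, -0.0], [-0.0, -0.0, -1.0]]
force: [-3.2, -2.1, 6.8]
opening: 0.0389
grasp_force: 51.6
```

Contact. Releasing to 60 mm and retreating.

>>> step_arm --deltas '[[[0,0,0],[0,0,0]],[[0,0,0],[0,0,0]],[[0,0,0],[0,0,0]],[[0,0,0],[0,0,0]]]' --grip 70

```text
time_s: 26.92
position: [0.4521, 0.2671, 0.0132]
tcp_rot: [[-0.996, 0.088, -0.0], [0.088, 0.996, -0.0], [0.0, -0.0, -1.0]]
force: [0.6, 0.5, 0.1]
opening: 0.0593
grasp_force: 0.0
```

>>> step_arm --deltas '[[[0,0,-0.01],[0,0,0]],[[0,0,-0.03],[0,0,0]],[[0,0,-0.06],[0,0,0]],[[0,0,-0.06],[0,0,0]],[[0,0,-0.05],[0,0,0]],[[0,0,0],[0,0,0]],[[0,0,0],[0,0,0]],[[0,0,0],[0,0,0]]]'

```text
time_s: 27.92
position: [0.4511, 0.2668, 0.2215]
tcp_rot: [[-0.996, 0.088, -0.003], [0.088, 0.996, -0.001], [0.003, -0.001, -1.0]]
force: [-0.8, -0.9, -0.3]
opening: 0.0598
grasp_force: 0.0
```

```bash
python3 - <<'E'
from h import *
p,d=grab('wrist');P=wcloud()
T=np.array([.446,.311]);c,s=np.cos(.183),np.sin(.183);L=(P[...,:2]-T)@np.array([[c,-s],[s,c]])
ins=(abs(L[...,0])<.083)&(abs(L[...,1])<.098)&(d>0)
for lo,hi in((.0,.008),(.012,.04)):
    k=(ins&(P[...,2]>lo)&(P[...,2]<hi)).astype(np.uint8)
    k=cv2.morphologyEx(k,cv2.MORPH_OPEN,np.ones((3,3)));n,l,st,_=cv2.connectedComponentsWithStats(k)
    for j in range(1,n):
        if st[j,4]>60:
            q=L[l==j]*1000;print(lo,st[j,4],cv2.minAreaRect(q.astype(np.float32)),'z',np.percentile(P[l==j][:,2],[10,50,95]),p[l==j].mean(0).astype(int))
o=env.get_obs();print(o['opening'],o['grasp_force'],o['time_s'])
E
```

```text
0.0 18424 ((-0.0171966552734375, 0.0329437255859375), (195.92730712890625, 165.95086669921875), 89.99617767333984) z [0.00375799 0.00475381 0.00600916] [ 44 122 212]
0.0 84 ((-44.58479690551758, 53.226402282714844), (9.195101737976074, 12.55125904083252), 73.12842559814453) z [0.00412836 0.00493942 0.00636985] [ 39  73 144]
0.0 113 ((1.003889560699463, -44.98094177246094), (13.662423133850098, 12.019074440002441), 74.75634002685547) z [0.00379843 0.00460459 0.00593393] [ 38  86 157]
0.012 826 ((-45.88374710083008, 50.93871307373047), (29.661279678344727, 57.4835205078125), 81.930419921875) z [0.02202867 0.02501041 0.03419615] [178  32  26]
0.012 3377 ((-3.7530784606933594, -43.11156463623047), (40.25449752807617, 99.91602325439453), 74.46293640136719) z [0.03351338 0.03463339 0.03584351] [223 231 231]
0.012 349 ((38.06007385253906, 50.56410598754883), (22.73725128173828, 22.775156021118164), 28.522050857543945) z [0.01599095 0.02758916 0.02969208] [171 139  65]
0.0597303264166141 0.0 27.975
```

All three lie flat on the tray floor with tops at the expected heights: nut about 24 to 34 mm, spacer 28 mm and bracket 34 mm. They are well apart, and the gripper is clear. Handing in.

```bash
python3 -c "
from rig import env
print(env.hand_in())"
```

```text
the job is handed in; nothing more can be done
None
```

I moved the wing nut, spacer and bracket, in that order, into the blue tray and handed the job in at about 28 s; my last depth check showed all three upright, apart and released on the floor, but hand-in returned no verdict.

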